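Run the ring-setting stage to its end stop

TASK

Press the round lock button on top of the sliding stage fully down and, keeping it held down all the way, push the stage along its rail until it stands against the square end stop, not towards the round parking post at the other end. Then let go of the button and move clear. Use the fingertips only: grip or lift nothing, keep the ring mandrel standing in its socket on the stage, and leave the brush, bowl and tray where they lie.

Things in the scene. Friction and masses are not known exactly. Their poses are not given: they have to be found in the camera images.
- rail: Fixed stage base: dark steel plate 130 x 460 x 10 mm with two guide rods and a slotted lock strip between them. Origin at the centre of its underside, on the bench top. Its y axis is the sliding direction (roughly across the bench), x points away from the robot, z up. End blocks, 110 x 20 mm, tops 40 mm above the bench, at y = -220 and +220 mm.
- carriage (a joint): Travel of the aluminium carriage (the stage) along rail y in m: 0 is mid-rail, positive towards rail +y. Starts at 0, locked (about 1 mm of play). With the button down it slides against about 1.5 N of friction plus 8 N per m/s and stays where left. The lock strip has a slot every 10 mm: letting the button up on the way locks it again, which is a failure.
- carriage_mid (a point): Centre of the carriage's top face, 38 mm above the bench. Carriage: 120 mm (rail x) by 84 mm (rail y), 24 mm thick; its end faces lie 42 mm either side of this point along rail y. The button is 30 mm from here towards rail -x (robot's side); the mandrel's socket 32 mm towards rail +x, with a rim 6 mm high, 44 mm square outside.
- button (a joint): How far the lock button is pressed, in m: 0 is up (locked), 0.008 is fully down on its own stop. The lock is free of the strip beyond 0.005. Spring force 2.5 N at the start of the stroke, 7.3 N fully down. When let go it springs up to 0, or stays at about 0.005 if the carriage stands between two slots of the strip.
- button_top (a point): Centre of the flat top of the round black plastic lock button, 30 mm diameter, on the carriage, pressed straight down. 50 mm above the bench when up, 42 mm when fully down, so always 4 mm or more above the carriage's top. It stands midway between the two finger guards.
- guard_mid (a point): Midpoint between the carriage's two finger guards at their top height, 52 mm above the bench: upright lugs at the button's sides along rail y, 8 mm thick, 40 mm wide (rail x), 64 mm clear between their inner faces. The finger that holds the button down may push on a guard, or drag the carriage by friction on the button.
- stop_mid (a point): Square end stop: plain steel block fixed across the rail, 60 mm (rail x) by 24 mm (rail y), top 56 mm above the bench with a small plate 5 mm high on it. Point on its axis, 38 mm above the bench. On the +y or the -y half of the rail, 110 to 165 mm from the middle. The carriage touches it when carriage_mid is 54 mm from this point.
- post_mid (a point): Round parking post: a plain steel cylinder, 24 mm diameter, top 56 mm above the bench, fixed on the rail's other half, 110 to 165 mm from the middle. The point lies on its axis, 38 mm above the bench. Not the target.
- mandrel: Loose wooden ring mandrel standing in the carriage's socket: round foot 32 mm diameter and 12 mm high, tapering stem, 48 mm high in all, with a brass ring on it, 60 g. Origin at the centre of its underside, its z axis up along the stem. Rides along with the carriage; must stay standing.
- brush: Bystander: loose bench brush with wooden back, 45 x 140 x 32 mm, lying on the far side of the rail. Origin at the centre of its underside, y along its length.
- bowl: Bystander: loose white ceramic bowl, 84 mm diameter, 30 mm high, on the robot's side of the rail. Origin at the centre of its underside.
- tray: Bystander: loose open steel tray, 75 x 95 x 18 mm, on the far side of the rail. Origin at the centre of its underside.
There are look-alikes about, which are no part of the job. Leave any pink or red look-alike of the mandrel alone.

How it is judged:
On the way, in this order (a step that is already met when the one before it is completed fails the run):
1. the button is pressed down (over 5.3 mm) with the carriage still at its starting place (value of joint button above 0.0053 m and value of joint carriage between -0.012 and 0.012 m), for 0.1 s.
2. the carriage stands against the square stop (within 3 mm) with the fingers still holding the button down (horizontal distance between carriage_mid and stop_mid below 0.057 m and value of joint button above 0.0045 m and contact force between the fingers and button above 0.5 N), for 0.1 s.
At the end, for the whole second after the job is handed in: The carriage rests against the square stop (gap under 3 mm), the button has been let up, and the mandrel stands in its socket (tilt under 0.15 rad) (horizontal distance between carriage_mid and stop_mid below 0.057 m and velocity of joint carriage between -0.005 and 0.005 m/s and value of joint button below 0.0065 m and angle between mandrel's own z axis and vertical below 0.15 rad and horizontal distance between mandrel and carriage_mid below 0.04 m and height (world z) of mandrel below 0.043 m); the robot touches nothing.
It fails at once if the button came up (under 4.5 mm) while the carriage was on its way, over 12 mm from its start and over 8 mm short of the stop (value of joint button below 0.0045 m and horizontal distance between carriage_mid and stop_mid above 0.062 m and (value of joint carriage above 0.012 m or value of joint carriage below -0.012 m)).
It fails at once if the carriage was pushed well towards the round parking post (horizontal distance between carriage_mid and post_mid below 0.085 m).
It fails at once if the mandrel was lifted out of its socket or tipped (height (world z) of mandrel above 0.05 m or angle between mandrel's own z axis and vertical above 0.4 rad).
It fails at once if the brush, bowl or tray was shifted over 20 mm or lifted (distance of any of brush, bowl, tray from where it was at the start of the episode above 0.02 m).
It also fails if it takes over 35 s, if anything falls off the work surface, if the arm or the gripper's body presses on something with over 40 N, if the wrist force passes 120 N, or if a joint passes its speed limit or range.

ROBOT

A 6-joint arm with a two-finger parallel gripper is mounted at the origin on the work surface. World frame = base frame: x ahead of the robot, y to its left, z up, the work surface at z = 0. Lengths are in m, angles in rad, forces in N, time in s.
With the tool pointing down it reaches from about 0.3 to 0.95 m from the base axis. Payload 3.1 kg.
Tool frame: the origin (TCP) lies on the front face of the gripper's body, between the roots of the fingers; the fingertips stand 73 mm ahead of it and the grasp point (between the pads) lies 54 mm ahead of it; z points along the fingers, y is the line along which they close (so a half turn about z gives the same grasp; the last joint's range is limited). The gripper opens to 85 mm and grips with 20 to 120 N. Pads are 22 mm wide; open, the fingers measure 114 mm over their backs; the gripper's body (76 mm by 85 mm) begins 54 mm behind the grasp point. The pads swing forward as they close: fully open they stand 13 mm farther back than shut.
Start: joints at [-1.344, 0.308, 1.634, -0, 1.2, -0.07], TCP at [0.183, -0.598, 0.304] pointing down, gripper open.
Joint ranges: [-3.06, 3.06], [-0.79, 1.96], [0.05, 2.63], [-1.19, 4.34], [0.05, 2.64], [-2.94, 2.94]. Speed limits (rad/s): [2.79, 2.79, 3.14, 3.14, 3.14, 3.14].

INTERFACE

Orientations are given as a unit quaternion [x, y, z, w].
In Python, from plant import bot, imaging gives the robot as it stands.
- The arm moves only by the shell command python3 -m crank 'ROWS' [FORCE]. ROWS is JSON, one flat list of numbers, 7 for each row, row after row: the shift along the tool's x, y, z as a fraction of full scale, then the turn, a rotation vector about the tool's x, y, z as a fraction of full scale, then the closure, from -1 (fully open) to 1 (shut). A call has exactly 10 rows; each row is the pose to reach, as a shift and turn from the pose commanded when the call began, along the tool's axes at that moment; what a row does not reach only later rows make up. Full scale, the value 1, is 0.1 m for a shift and 60 degrees for a turn. A row lasts 1/12 s, in which the tool goes at most 41.7 mm and 7.16 degrees, less where a joint would pass 70% of its speed; a pose out of reach is approached as far as the arm can. A call with a number of a shift or a turn outside -1 to 1 is refused whole. A call with a gripper value outside its range is refused whole. The fingers move at their own pace and stop on an object; FORCE is the grip in N (left out, the last holds). Time passes only in rows, so rows that repeat a pose let the fingers close, or fill a call up. It gives the time, the measured TCP pose, the force, the opening and the grip force at its end, in the units of the state.
- bot.state(): the state, without advancing time (a new reading comes with each control period).
- imaging.read_camera(name): name is "scene" or "top" or "wrist"; returns a dict with "image" (400x640x3 uint8, red, green, blue), "camera_matrix" (3x3 intrinsics, pixels), "distortion" ([k1, k2, p1, p2, k3] as OpenCV has them; the pictures are not rectified), "R" (3x3) and "t" (3): a world point X has camera coordinates R X + t. Camera axes: x right, y down, z forward; pixel columns grow to the right and rows downward; lengths in m; the calibration is good to about 2 mm. A picture is of the moment at which its call begins. There is no depth.
- bot.job_done(): hands the job in; it is judged then, once.
The state is a dict: "clock": time; "joint_positions": joint angles; "joint_vel": joint speeds; "joint_torque": joint torques, N m; "ee_pos": TCP position; "orientation": TCP orientation; "ft_force": force on the tool from outside, world axes, zero at the start; "moment": the same for the moment, N m; "opening": opening from 0.0 (shut) to 1.0 (fully open); "grasp_force": force on a finger pad.
Only numpy, scipy, OpenCV 4.12 (cv2) and the standard library are available. Lean on these libraries where they do the work, as an engineer would, in place of code of your own. Each camera call takes 0.05 s, during which the arm holds its last target. There are 200 camera calls.

## Working session

There is one attempt and no reset: what is moved stays moved. The work goes in short steps, Python scripts to look and compute and a shell command to move; the robot and the scene stay as the last step left them, time stands still between calls to the robot, and variables do not carry over. Pictures are saved under pics/ and viewed, at most 10 in all, crops included, and the job is handed in when it is done.

```bash
mkdir -p pics; ls; python3 - <<'E'
from plant import bot, imaging
import cv2,pickle
d={}
for n in ("scene","top"):
    c=imaging.read_camera(n); d[n]=c
    cv2.imwrite(f"pics/{n}0.png",c["image"][:,:,::-1])
pickle.dump(d,open("c0.pkl","wb"))
s=bot.state();print(s)
E
```

```text
pics
{'clock': 0.1, 'joint_positions': array([-1.34370087e+00,  3.08930509e-01,  1.63504559e+00, -1.17456381e-05,
        1.19969486e+00, -6.97089251e-02]), 'joint_vel': array([ 0.00038244, -0.00217105, -0.002127  , -0.00220258, -0.00086672,
       -0.00044561]), 'joint_torque': array([-1.27207986e-04, -4.16408122e+01, -2.77644932e+01, -1.05375540e-05,
        4.00219506e-03, -6.86655298e-06]), 'ee_pos': array([ 0.18262479, -0.59711022,  0.30276043]), 'orientation': array([ 9.89007740e-01,  1.47860105e-01, -8.71439998e-05, -1.03550871e-03]), 'ft_force': array([-0.47375553, -0.25969151,  0.53353832]), 'moment': array([-0.05833661,  0.03125535, -0.04032753]), 'grasp_force': 0.0, 'opening': 0.9992291201131855}
```

View pics/top0.png

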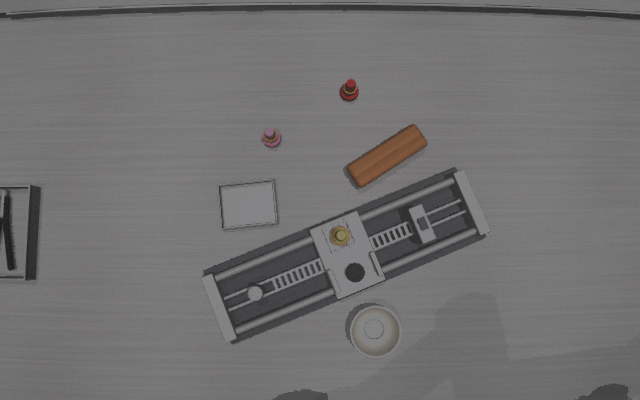

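View pics/scene0.png

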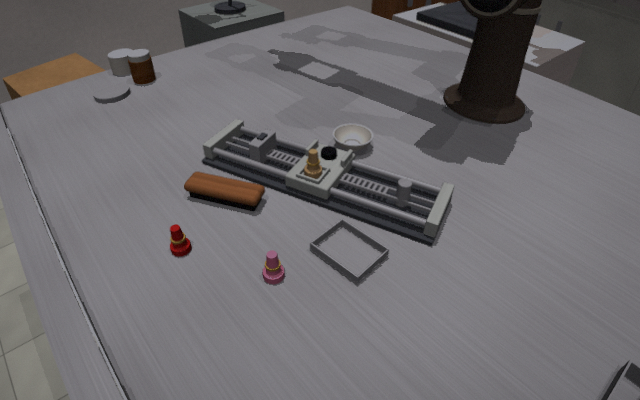

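The top view shows the button at (355,272), mandrel (340,235), square stop (424,223), round post (255,293) and bowl (375,330). The scene view agrees: the stop is on the brush's side.

```bash
cat > h.py <<'E'
import numpy as np,cv2
def ray(c,uv,z):
    p=cv2.undistortPoints(np.array([[uv]],float),c["camera_matrix"],np.array(c["distortion"]))[0,0]
    R=np.array(c["R"]);t=np.array(c["t"]).ravel();o=-R.T@t;d=R.T@np.array([p[0],p[1],1]);return o+d*(z-o[2])/d[2]
def blob(mask,uv,r):
    m=np.zeros_like(mask,np.uint8);u,v=uv
    m[v-r:v+r,u-r:u+r]=mask[v-r:v+r,u-r:u+r]
    n,l,s,ce=cv2.connectedComponentsWithStats(m)
    i=1+np.argmax(s[1:,4]);return ce[i],s[i]
E
python3 - <<'E'
import pickle,cv2,numpy as np
from h import *
d=pickle.load(open("c0.pkl","rb"));c=d["top"];im=c["image"];g=im.max(2)
sc=d["scene"];gs=sc["image"].max(2)
b,s=blob((g<45).astype(np.uint8),(355,272),14);print("button top",b,s,ray(c,b,.05))
b2,s2=blob((gs<45).astype(np.uint8),(329,153),10);print("button scene",b2,s2,ray(sc,b2,.048))
for n,uv,r,z,th in(("post",(255,293),11,.056,110),("stop",(424,223),22,.056,110)):
    q,s=blob((g>th).astype(np.uint8),uv,r);print(n,q,s,ray(c,q,z))
# end blocks
for n,uv in(("blkL",(219,307)),("blkR",(471,202))):
    q,s=blob((g>110).astype(np.uint8),uv,40);print(n,q,s,ray(c,q,.04))
hsv=cv2.cvtColor(im,cv2.COLOR_RGB2HSV)
q,s=blob((hsv[...,1]>100).astype(np.uint8),(340,235),14);print("mandrel",q,s,ray(c,q,.05))
q=(375,330);print("bowl",ray(c,q,.02))
x=im[140:350,190:500,::-1];cv2.imwrite("pics/crop0.png",cv2.resize(x,None,fx=2.5,fy=2.5,interpolation=2))
E
```

```text
Traceback (most recent call last):
  File "h.py", line 9, in blob
    i=1+np.argmax(s[1:,4]);return ce[i],s[i]
        ~~~~~~~~~^^^^^^^^^
ValueError: attempt to get argmax of an empty sequence
```

```bash
cat > m.py <<'E'
import pickle,cv2,numpy as np
from h import *
d=pickle.load(open("c0.pkl","rb"));c=d["top"];im=c["image"];g=im.max(2)
sc=d["scene"];gs=sc["image"].max(2)
print(g[272,338:372],gs[153,320:340])
b,s=blob((g<70).astype(np.uint8),(355,272),11);print("button top",b,s,ray(c,b,.05))
b2,s2=blob((gs<45).astype(np.uint8),(329,153),10);print("button scene",b2,s2,ray(sc,b2,.048))
for n,uv,r,z,th in(("post",(255,293),11,.056,110),("stop",(424,223),22,.056,110),("blkL",(219,307),40,.04,110),("blkR",(471,202),40,.04,110)):
    q,s=blob((g>th).astype(np.uint8),uv,r);print(n,q,s,ray(c,q,z))
hsv=cv2.cvtColor(im,cv2.COLOR_RGB2HSV)
q,s=blob((hsv[...,1]>100).astype(np.uint8),(340,235),14);print("mandrel",q,s,ray(c,q,.05))
print("bowl",ray(c,(375,330),.02))
x=im[140:350,190:500,::-1];cv2.imwrite("pics/crop0.png",cv2.resize(x,None,fx=2.5,fy=2.5,interpolation=2))
E
python3 m.py
```

```text
[134 131 134 135 133 132 106  71  45  50  51  54  53  54  55  51  57  54
  56  52  58  54  55  49  57  54  56 129 134 131 132 133 133 132] [116  27   4  17  16  15  15  12  20  18  22  17  18  14  12  12  60 122
 148 147]
button top [354.58992806 272.12589928] [345 263  20  19 278] [ 0.48609165 -0.03422034  0.05      ]
button scene [328.42011834 152.95857988] [321 147  16  13 169] [ 0.4910288  -0.02949094  0.048     ]
post [254.02873563 293.98275862] [244 286  18  18 174] [0.45361402 0.12135141 0.056     ]
stop [424.34819533 221.92356688] [409 205  37  38 471] [ 0.56345196 -0.14430357  0.056     ]
blkL [203.78981582 312.6056338 ] [ 179  267   80   80 3692] [0.42253842 0.20289795 0.04      ]
blkR [484.87355082 194.86519277] [ 431  162   80   80 3709] [ 0.6076733  -0.24967353  0.04      ]
mandrel [340.75       235.96153846] [333 227  16  18 104] [ 0.54242812 -0.0131319   0.05      ]
bowl [ 0.39120525 -0.06893582  0.02      ]
```

View pics/crop0.png

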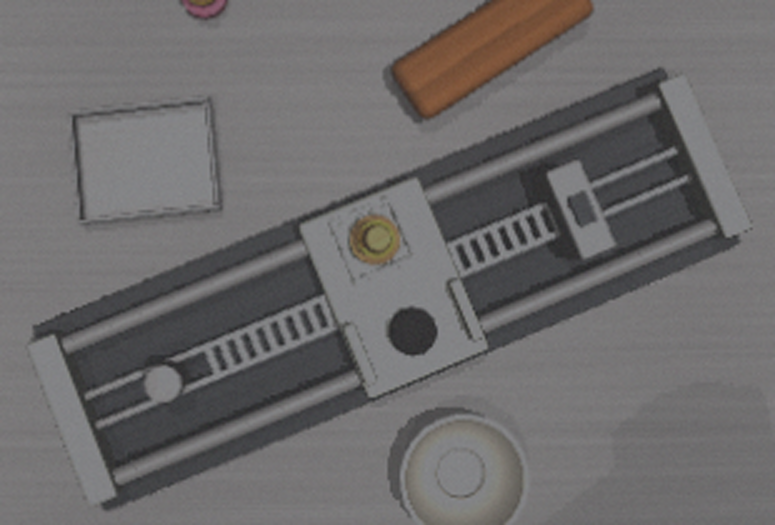

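```bash
cat > m2.py <<'E'
import pickle
from h import *
d=pickle.load(open("c0.pkl","rb"));c=d["top"]
P={k:ray(c,uv,z)[:2] for k,uv,z in(("L",(219.6,308),.04),("R",(472.4,202.8),.04),("post",(255.2,293.6),.056),("stop",(422.4,224),.057),("but",(354.6,272.1),.05))}
v=P["L"]-P["R"];print("blocks",np.linalg.norm(v));y=v/np.linalg.norm(v);x=np.array([y[1],-y[0]]);mid=(P["L"]+P["R"])/2
print("rail y angle",np.degrees(np.arctan2(y[1],y[0])),"mid",mid,"x",x,"y",y)
for k in P:print(k,P[k],"rail",x@(P[k]-mid),y@(P[k]-mid))
E
python3 m2.py
```

```text
blocks 0.4383539667652543
rail y angle 112.09960720231169 mid [ 0.51232166 -0.02521156] x [0.92653121 0.37621791] y [-0.37621791  0.92653121]
L [0.42986335 0.17786276] rail 5.551115123125783e-17 0.21917698338262714
R [ 0.59477997 -0.22828587] rail 4.163336342344337e-17 -0.21917698338262717
post [0.45419845 0.11954833] rail 0.0006082892037249654 0.15599154681205332
stop [ 0.56016897 -0.14087652] rail 0.0008167958313895496 -0.12516821322175123
but [ 0.48613157 -0.03423649] rail -0.027661274819548932 0.0014912990497511405
```

```bash
python3 -m crank '[0.1,-0.1,0,0,0,-0.01,1, 0.2,-0.2,0,0,0,-0.02,1, 0.3,-0.3,0,0,0,-0.03,1, 0.4,-0.4,0,0,0,-0.04,1, 0.5,-0.5,0,0,0,-0.05,1, 0.6,-0.6,0,0,0,-0.06,1, 0.7,-0.7,0,0,0,-0.07,1, 0.8,-0.8,0,0,0,-0.085,1, 0.9,-0.9,0,0,0,-0.085,1, 0.9,-0.9,0,0,0,-0.085,1]' 20
python3 -m crank '[0.1,-0.08,0,0,0,0,1, 0.2,-0.16,0,0,0,0,1, 0.3,-0.24,0,0,0,0,1, 0.4,-0.32,0,0,0,0,1, 0.5,-0.4,0,0,0,0,1, 0.6,-0.48,0,0,0,0,1, 0.7,-0.56,0,0,0,0,1, 0.8,-0.64,0,0,0,0,1, 0.9,-0.73,0,0,0,0,1, 0.98,-0.81,0,0,0,0,1]'
python3 -m crank '[0.1,-0.08,0,0,0,0,1, 0.2,-0.16,0,0,0,0,1, 0.3,-0.24,0,0,0,0,1, 0.4,-0.32,0,0,0,0,1, 0.5,-0.4,0,0,0,0,1, 0.6,-0.48,0,0,0,0,1, 0.7,-0.56,0,0,0,0,1, 0.8,-0.64,0,0,0,0,1, 0.9,-0.73,0,0,0,0,1, 0.98,-0.81,0,0,0,0,1]'
```

```text
clock: 0.93
ee_pos: [0.2438, -0.4827, 0.3037]
orientation: [0.981, 0.193, 0.0, -0.001]
ft_force: [0.3, -0.5, 0.3]
opening: 0.003
grasp_force: 0.0
clock: 1.77
ee_pos: [0.3035, -0.372, 0.3039]
orientation: [0.981, 0.192, 0.0, -0.0]
ft_force: [-0.4, -1.1, 1.1]
opening: 0.001
grasp_force: 0.0
clock: 2.6
ee_pos: [0.3637, -0.2602, 0.3039]
orientation: [0.981, 0.192, 0.0, -0.0]
ft_force: [-0.4, 0.0, -0.9]
opening: 0.003
grasp_force: 0.0
```

```bash
python3 -m crank '[0.1,-0.08,0.05,0,0,0,1, 0.2,-0.16,0.1,0,0,0,1, 0.3,-0.24,0.15,0,0,0,1, 0.4,-0.32,0.2,0,0,0,1, 0.5,-0.4,0.25,0,0,0,1, 0.6,-0.48,0.3,0,0,0,1, 0.7,-0.56,0.35,0,0,0,1, 0.8,-0.64,0.4,0,0,0,1, 0.9,-0.73,0.45,0,0,0,1, 0.98,-0.81,0.5,0,0,0,1]'
python3 -m crank '[0.1,-0.08,0.05,0,0,0,1, 0.2,-0.16,0.1,0,0,0,1, 0.3,-0.24,0.15,0,0,0,1, 0.4,-0.32,0.2,0,0,0,1, 0.5,-0.4,0.25,0,0,0,1, 0.6,-0.48,0.3,0,0,0,1, 0.75,-0.6,0.35,0,0,0,1, 0.9,-0.72,0.4,0,0,0,1, 0.98,-0.81,0.45,0,0,0,1, 0.98,-0.81,0.45,0,0,0,1]'
python3 - <<'E'
from plant import bot, imaging
import cv2
from h import *
for n in("wrist","top"):
    c=imaging.read_camera(n);cv2.imwrite(f"pics/{n}1.png",c["image"][:,:,::-1])
    if n=="wrist":
        import pickle;pickle.dump(c,open("w1.pkl","wb"))
s=bot.state();print(s["ee_pos"],s["orientation"])
E
```

```text
clock: 3.43
ee_pos: [0.424, -0.1484, 0.2538]
orientation: [0.981, 0.192, 0.0, 0.0]
ft_force: [-0.3, 0.4, 0.5]
opening: -0.003
grasp_force: 0.0
clock: 4.27
ee_pos: [0.4837, -0.0355, 0.2079]
orientation: [0.981, 0.193, -0.001, -0.001]
ft_force: [-0.4, 0.0, 0.7]
opening: 0.001
grasp_force: 0.0
[ 0.48334487 -0.03715071  0.20856881] [ 9.81295765e-01  1.92505129e-01 -6.28054203e-04  5.94621388e-05]
```

View pics/wrist1.png

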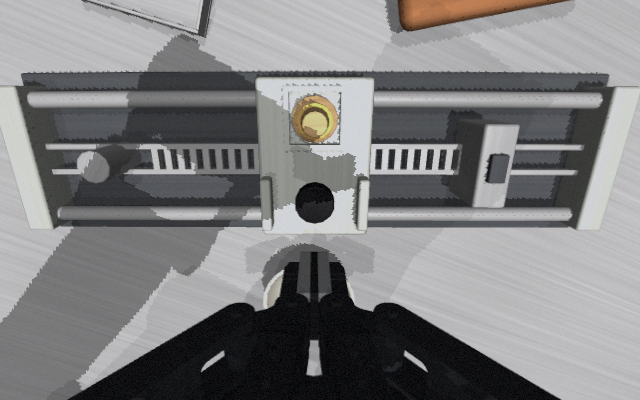

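The wrist view shows the shut fingers aligned with the rail. The button is at (315,203), with the stop on the right (about 498,168). I'll cast the button to check it.

```bash
python3 - <<'E'
import pickle
from h import *
c=pickle.load(open("w1.pkl","rb"));g=c["image"].max(2)
b,s=blob((g<80).astype(np.uint8),(315,203),22);p=ray(c,b,.05);print(b,s,p)
e=p[:2]-np.array([.4837,-.0360]);print("tool x,y",e@[.9265,.376],e@[.376,-.9265])
E
```

```text
[314.25238095 202.25238095] [ 295  182   39   41 1260] [ 0.489291   -0.03420698  0.05      ]
tool x,y 0.005854238345606125 0.00044098717081710146
```

```bash
python3 -m crank '[0.02,0,0.1,0,0,0,1, 0.04,0,0.2,0,0,0,1, 0.04,0,0.3,0,0,0,1, 0.04,0,0.4,0,0,0,1, 0.04,0,0.5,0,0,0,1, 0.04,0,0.6,0,0,0,1, 0.04,0,0.7,0,0,0,1, 0.04,0,0.78,0,0,0,1, 0.04,0,0.82,0,0,0,1, 0.04,0,0.82,0,0,0,1]'
python3 -m crank '[0,0,0.01,0,0,0,1, 0,0,0.02,0,0,0,1, 0,0,0.03,0,0,0,1, 0,0,0.04,0,0,0,1, 0,0,0.05,0,0,0,1, 0,0,0.06,0,0,0,1, 0,0,0.07,0,0,0,1, 0,0,0.08,0,0,0,1, 0,0,0.09,0,0,0,1, 0,0,0.09,0,0,0,1]'
```

```text
clock: 5.2
ee_pos: [0.4867, -0.036, 0.1256]
orientation: [0.981, 0.192, -0.001, -0.0]
ft_force: [-0.4, 0.2, 0.6]
opening: 0.002
grasp_force: 0.0
clock: 6.03
ee_pos: [0.4879, -0.0362, 0.1181]
orientation: [0.981, 0.192, 0.0, 0.0]
ft_force: [0.2, 0.4, 4.6]
opening: 0.001
grasp_force: 2.4
```

```bash
python3 -m crank '[0,0,0.01,0,0,0,1, 0,0,0.015,0,0,0,1, 0,0,0.02,0,0,0,1, 0,0,0.025,0,0,0,1, 0,0,0.03,0,0,0,1, 0,0,0.035,0,0,0,1, 0,0,0.04,0,0,0,1, 0,0,0.04,0,0,0,1, 0,0,0.04,0,0,0,1, 0,0,0.04,0,0,0,1]'
```

```text
clock: 6.87
ee_pos: [0.4879, -0.0361, 0.1146]
orientation: [0.981, 0.192, 0.0, 0.0]
ft_force: [-1.4, 0.4, 9.2]
opening: -0.001
grasp_force: 4.0
```

```bash
python3 -m crank '[0,0,0.003,0,0,0,1, 0,0,0.006,0,0,0,1, 0,0,0.009,0,0,0,1, 0,0,0.01,0,0,0,1, 0,0,0.01,0,0,0,1, 0,0,0.01,0,0,0,1, 0,0,0.01,0,0,0,1, 0,0,0.01,0,0,0,1, 0,0,0.01,0,0,0,1, 0,0,0.01,0,0,0,1]'
```

```text
clock: 7.7
ee_pos: [0.488, -0.0363, 0.1145]
orientation: [0.981, 0.192, 0.0, 0.0]
ft_force: [-3.5, 0.4, 14.7]
opening: 0.004
grasp_force: 7.3
```

Button is bottomed (force rises with no travel). Dragging toward the stop (+tool y).

```bash
python3 -m crank '[0,0.01,0.002,0,0,0,1, 0,0.03,0.002,0,0,0,1, 0,0.06,0.002,0,0,0,1, 0,0.09,0.002,0,0,0,1, 0,0.12,0.002,0,0,0,1, 0,0.15,0.002,0,0,0,1, 0,0.18,0.002,0,0,0,1, 0,0.21,0.002,0,0,0,1, 0,0.24,0.002,0,0,0,1, 0,0.26,0.002,0,0,0,1]'
python3 - <<'E'
from plant import imaging
import cv2
c=imaging.read_camera("wrist");a=c["image"]
t=imaging.read_camera("top")["image"]
cv2.imwrite("pics/mid.png",cv2.vconcat([cv2.resize(a,(480,300)),cv2.resize(t[140:350,190:500],(480,300))])[:,:,::-1])
E
```

```text
clock: 8.53
ee_pos: [0.498, -0.0607, 0.1145]
orientation: [0.981, 0.192, 0.0, 0.0]
ft_force: [-4.7, 0.1, 15.8]
opening: 0.004
grasp_force: 7.8
```

View pics/mid.png

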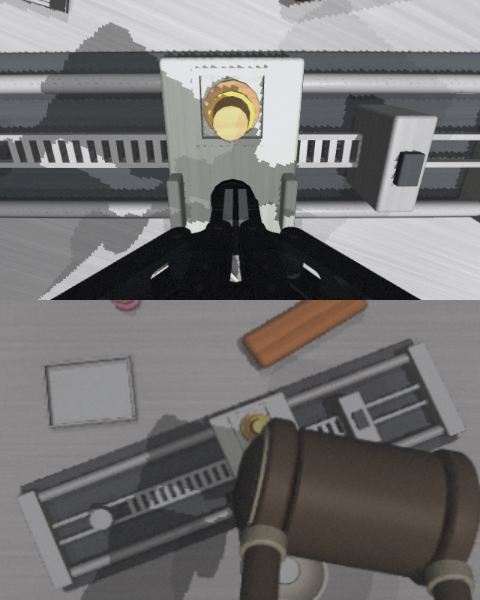

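The carriage is following: the finger is still centred between the guards at (233,205), and the gap to the stop has shrunk. I'll keep dragging.

```bash
python3 -m crank '[0,0.02,0.002,0,0,0,1, 0,0.05,0.002,0,0,0,1, 0,0.09,0.002,0,0,0,1, 0,0.13,0.002,0,0,0,1, 0,0.17,0.002,0,0,0,1, 0,0.21,0.002,0,0,0,1, 0,0.25,0.002,0,0,0,1, 0,0.29,0.002,0,0,0,1, 0,0.33,0.002,0,0,0,1, 0,0.36,0.002,0,0,0,1]'
python3 -m crank '[0,0.01,0.002,0,0,0,1, 0,0.025,0.002,0,0,0,1, 0,0.04,0.002,0,0,0,1, 0,0.055,0.002,0,0,0,1, 0,0.07,0.002,0,0,0,1, 0,0.085,0.002,0,0,0,1, 0,0.1,0.002,0,0,0,1, 0,0.11,0.002,0,0,0,1, 0,0.11,0.002,0,0,0,1, 0,0.11,0.002,0,0,0,1]'
python3 - <<'E'
from plant import imaging
import cv2
c=imaging.read_camera("wrist");cv2.imwrite("pics/end.png",c["image"][:,:,::-1])
E
```

```text
clock: 9.47
ee_pos: [0.5116, -0.0942, 0.1145]
orientation: [0.981, 0.192, 0.0, 0.0]
ft_force: [-3.6, -1.0, 16.0]
opening: -0.001
grasp_force: 7.9
clock: 10.3
ee_pos: [0.5153, -0.1033, 0.1145]
orientation: [0.982, 0.191, -0.0, -0.001]
ft_force: [-4.6, 3.4, 18.2]
opening: -0.004
grasp_force: 9.1
```

View pics/end.png

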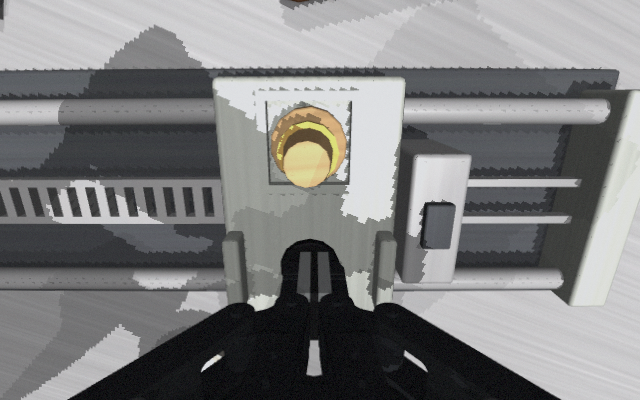

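The carriage is against the stop (contact at column 402), with 72 mm of travel and the resisting force up. I'll push 3 mm more to confirm.

```bash
python3 -m crank '[0,0.005,0.002,0,0,0,1, 0,0.01,0.002,0,0,0,1, 0,0.015,0.002,0,0,0,1, 0,0.02,0.002,0,0,0,1, 0,0.025,0.002,0,0,0,1, 0,0.03,0.002,0,0,0,1, 0,0.03,0.002,0,0,0,1, 0,0.03,0.002,0,0,0,1, 0,0.03,0.002,0,0,0,1, 0,0.03,0.002,0,0,0,1]'
```

```text
clock: 11.18
ee_pos: [0.5155, -0.1038, 0.1144]
orientation: [0.982, 0.191, -0.001, -0.003]
ft_force: [-5.5, 10.9, 22.4]
opening: 0.0
grasp_force: 11.5
```

```bash
python3 -m crank '[0,0,-0.01,0,0,0,1, 0,0,-0.03,0,0,0,1, 0,0,-0.06,0,0,0,1, 0,0,-0.1,0,0,0,1, 0,0,-0.15,0,0,0,1, 0,0,-0.25,0,0,0,1, 0,0,-0.4,0,0,0,1, 0,0,-0.6,0,0,0,1, 0,0,-0.8,0,0,0,1, 0,0,-0.9,0,0,0,1]'
python3 -m crank '[0,0,-0.1,0,0,0,1, 0,0,-0.2,0,0,0,1, 0,0,-0.3,0,0,0,1, 0,0,-0.4,0,0,0,1, 0,0,-0.4,0,0,0,1, 0,0,-0.4,0,0,0,1, 0,0,-0.4,0,0,0,1, 0,0,-0.4,0,0,0,1, 0,0,-0.4,0,0,0,1, 0,0,-0.4,0,0,0,1]'
python3 - <<'E'
from plant import imaging
import cv2
c=imaging.read_camera("wrist");cv2.imwrite("pics/fin.png",c["image"][:,:,::-1])
E
```

```text
clock: 12.02
ee_pos: [0.5173, -0.1071, 0.2048]
orientation: [0.981, 0.192, 0.002, 0.001]
ft_force: [0.8, -0.1, 0.4]
opening: 0.001
grasp_force: 0.0
clock: 12.85
ee_pos: [0.5157, -0.1064, 0.2414]
orientation: [0.981, 0.192, -0.001, -0.0]
ft_force: [-1.0, 0.2, -0.4]
opening: -0.002
grasp_force: 0.0
```

View pics/fin.png

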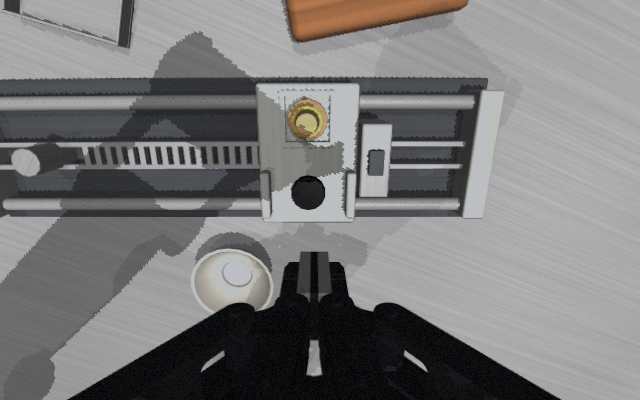

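The carriage's right edge (column 359) touches the stop, the mandrel stands at (307,120), the button at (308,192) is free and the arm is clear. Handing in.

```bash
python3 -c "
from plant import bot
print(bot.job_done())"
```

```text
the job is handed in; nothing more can be done
None
```

I held the button fully down, pushed the stage about 72 mm until it was firm against the square stop, let the button go and moved clear with the mandrel still standing; the job is handed in, and no verdict was returned.

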